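Open a bench power supply and hold its heat sink up for inspection

ROBOT

A 6-joint arm with a two-finger parallel gripper is mounted at the origin on the work surface. World frame = base frame: x ahead of the robot, y to its left, z up, the work surface at z = 0. Lengths are in m, angles in rad, forces in N, time in s.
With the tool pointing down it reaches from about 0.425 to 0.95 m from the base axis. Payload 3.5 kg.
Tool frame: the origin (TCP) lies on the mounting face of the last link; the fingertips stand 173 mm ahead of it and the grasp point (between the pads) lies 155 mm ahead of it; z points along the fingers, x is the direction in which the jaws open and shut, and the axes are right-handed (so a half turn about z gives the same grasp; the last joint's range is limited). The gripper opens to 85 mm and grips with 20 to 120 N. Pads are 22 mm wide; open, the fingers measure 114 mm over their backs; the gripper's body (76 mm by 85 mm) begins 54 mm behind the grasp point. The pads swing forward as they close: fully open they stand 13 mm farther back than shut.
Start: joints at [1.136, 0.286, 1.577, -0, 1.279, -0.15], TCP at [0.19, 0.648, 0.405] pointing down, gripper open.
Joint ranges: [-2.77, 2.77], [-0.9, 2.22], [0.21, 2.48], [-1.53, 4.67], [0.24, 2.81], [-2.84, 2.84]. Speed limits (rad/s): [2.79, 2.79, 3.14, 3.14, 3.14, 3.14].

INTERFACE

Orientations are given as a unit quaternion [x, y, z, w].
In Python, from plant import get_state, read_camera, sign_off gives the robot as it stands.
- The arm moves only by the shell command python3 -m jog 'ROWS' [FORCE]. ROWS is JSON, a list of rows, each an object of numbers: "grip": the closure, from 0 (fully open) to 1 (shut); "x", "y", "z": the shift along the tool's x, y, z in mm; "rx", "ry", "rz": the turn, a rotation vector about the tool's x, y, z in degrees. A call has 1 to 8 rows; each row shifts and turns the commanded pose from where the row before left it, along the tool's axes as they then stand; what a row does not reach is not made up. A row lasts 1/12 s, in which the tool goes at most 41.7 mm and 7.16 degrees, less where a joint would pass 70% of its speed; a pose out of reach is approached as far as the arm can. A call with a gripper value outside its range is refused whole. The fingers move at their own pace and stop on an object; FORCE is the grip in N (left out, the last holds). Time passes only in rows, so rows that do not move let the fingers close. It gives the time, the measured TCP pose, the force and the opening at its end, in the units of the state.
- get_state(): the state, without advancing time (a new reading comes with each control period).
- read_camera(name): name is "scene" or "top"; returns a dict with "frame" (420x560x3 uint8, red, green, blue), "intrinsics" (3x3 intrinsics, pixels), "R" (3x3) and "t" (3): a world point X has camera coordinates R X + t. Camera axes: x right, y down, z forward; pixel columns grow to the right and rows downward; lengths in m; the calibration is good to about 2 mm. A picture is of the moment at which its call begins. There is no depth.
- sign_off(): hands the job in, once; it reports no verdict.
The state is a dict: "time": time; "qpos": joint angles; "dq": joint speeds; "joint_efforts": joint torques, N m; "eef_pos": TCP position; "tcp_rot": TCP orientation; "contact_force": force on the tool from outside, world axes, zero at the start; "wrist_torque": the same for the moment, N m; "opening": opening from 0.0 (shut) to 1.0 (fully open).
Only numpy, scipy, OpenCV 4.12 (cv2) and the standard library are available. Lean on these libraries where they do the work, as an engineer would, in place of code of your own. Each camera call takes 0.05 s, during which the arm holds its last target.

TASK

The screws of this bench power supply are already out: lift its loose top cover off the four corner pins by the handle, keep it level, and lay it flat on the rubber mat, handle up, without dropping it. Then take the finned heat sink in the open case by its fins, lift it straight up off its pins without rocking it, and finish while still holding it, level and still, about a hand's breadth above the open case so that its underside can be inspected. Leave the other things on the bench where they are.

Things in the scene. Friction and masses are not known exactly. Their poses are not given: they have to be found in the camera images.
- case: Grey sheet-metal case of the bench power supply, 200 (its x) x 170 (y) x 85 mm high, walls 4 mm, fixed, left or right of the middle, turned up to 20 degrees. Origin: centre of its underside on the bench; z up; front panel with knobs (stand out 15 mm) at -x. Open-topped under the cover. A 5 mm pin at each corner (x +-88, y +-73 mm) rises 9 mm above the rim.
- module (a point): Centre of the top of the black power module in the case, where the heat sink's underside rests: at case x = -45, y = 0 mm, 35 mm above the bench. Four 4 mm pins round it (x +-26, y +-24 mm) rise 10 mm, through the heat sink's corner holes. Free air beside the fins out to the side walls (y +-81 mm); transformer and capacitors, below 65 mm, lie behind case x = +10 mm.
- cover: Loose top cover: flat aluminium plate 200 x 170 x 3 mm, about 0.3 kg, a 7 mm hole over each corner pin of the case and a dark steel bow handle on top. At the start it lies on the case rim, underside 85 mm above the bench, lined up with the case. Origin: centre of the plate's underside; x along its 200 mm side, z up (handle side).
- handle (a point): Middle of the cover's bow handle, on the axis of its bar, 40 mm above the cover's underside, over the plate's centre (and centre of mass). The bar is round, 10 mm thick, runs along the cover's x, free over about 80 mm of its length, with 32 mm of air between it and the plate.
- heatsink: Loose finned aluminium heat sink, about 0.13 kg: base 68 (its x) x 64 (y) x 5 mm with a hole in each corner, and on it a block of upright fins 36 mm wide (y), 68 mm long, 32 mm high (top 37 mm above the underside): grip the fins across y. Origin: centre of the underside; x along the fins and, at the start, along the case's x; z up. Hidden by the cover at first.
- mat: Dark rubber bench mat, 250 (its x) x 220 (its y) x 3 mm, fixed and flat on the bench on the other side from the case, turned by up to 9 degrees. Nothing lies on it at the start. Origin: centre of its underside; z up.
- driver: Screwdriver 180 mm long lying between the case and the mat, loose; leave it. Origin: its middle, on the bench.
- dish: Round steel dish of screws, 60 mm across, 12 mm high, between case and mat on the robot's side, loose; leave it. Origin: centre of its underside.
- meter: Handheld orange and black multimeter lying on its back, 92 x 186 x 48 mm, beyond the case and mat, loose; leave it. Origin: centre of its underside.
- tape: Roll of paper tape lying flat, 96 mm across, 18 mm high, out to the side, loose; leave it. Origin: centre of its underside.
- solvent: White solvent bottle, 54 mm across, 150 mm high, standing out to the side, loose; leave it. Origin: centre of its underside.
- mouse: Black computer mouse 112 x 62 x 34 mm on the robot's left, loose; leave it. Origin: centre of its underside.
- pencup: Dark steel pen cup, 72 mm across, 95 mm high, pens to 175 mm, on the robot's right, loose; leave it. Origin: centre of its underside.

How it is judged:
On the way, in this order (a step that is already met when the one before it is completed fails the run):
1. the cover is lifted clear of the case and its pins in the fingers (z of cover in the frame of case above 0.1 m and contact force between cover and case below 0.05 N and contact force between the fingers and cover above 0.5 N), for 0.1 s.
2. the cover lies flat on the mat, handle up, let go (z of cover in the frame of mat below 0.009 m and x of cover in the frame of mat between -0.07 and 0.07 m and y of cover in the frame of mat between -0.06 and 0.06 m and angle between cover's own z axis and vertical below 0.06 rad and contact force between the fingers and cover below 0.05 N and contact force between cover and mat above 0.5 N and linear speed of cover below 0.02 m/s), for 0.2 s.
3. the heat sink is lifted straight up off its pins in the fingers (z of heatsink in the frame of module above 0.014 m and horizontal distance between heatsink and module below 0.03 m and angle between heatsink's own z axis and vertical below 0.15 rad and contact force between the fingers and heatsink above 2 N and contact force between heatsink and case below 0.05 N and contact force between heatsink and cover below 0.05 N), for 0.05 s.
At the end, for the whole second after the job is handed in: Heat sink held in the fingers only, underside 40 to 180 mm above the case rim, within 100 mm of the case's middle, tilt under 5 deg, still. Cover flat on the mat (3.5 deg), handle up, let go, at rest, centre within 70 mm (mat x) and 60 mm (mat y) of the mat's centre (all of step 2 and contact force between the fingers and heatsink above 2 N and contact force between heatsink and case below 0.05 N and contact force between heatsink and cover below 0.05 N and z of heatsink in the frame of case between 0.125 and 0.265 m and horizontal distance between heatsink and case below 0.1 m and angle between heatsink's own z axis and vertical below 0.09 rad and linear speed of heatsink below 0.02 m/s and angular speed of heatsink below 0.15 rad/s); the arm keeps its last pose, push and grip.
It fails at once if the cover is tilted more than 20 degrees (angle between cover's own z axis and vertical above 0.35 rad).
It fails at once if the heat sink is rocked or tilted more than 15 degrees (angle between heatsink's own z axis and vertical above 0.26 rad).
It fails at once if the cover is dropped: out of the fingers, off the case and more than 20 mm above the mat (height (world z) of cover above 0.023 m and contact force between the fingers and cover below 0.01 N and contact force between cover and case below 0.01 N and distance of cover from where it was at the start of the episode above 0.015 m).
It fails at once if another thing on the bench is pushed more than 30 mm or knocked over (distance of any of driver, dish, meter, tape, solvent, mouse, pencup from where it was at the start of the episode above 0.03 m or angle between any of solvent, pencup's own z axis and vertical above 0.5 rad).
It also fails if it takes over 64 s, if anything falls off the work surface, if the arm or the gripper's body presses on something with over 40 N, if the wrist force passes 120 N, or if a joint passes its speed limit or range.

## Working session

There is one attempt and no reset: what is moved stays moved. The work goes in short steps, Python scripts to look and compute and a shell command to move; the robot and the scene stay as the last step left them, time stands still between calls to the robot, and variables do not carry over. Pictures are saved under pics/ and viewed, and the job is handed in when it is done.

```bash
ls; mkdir -p pics; python3 - <<'E'
from plant import get_state, read_camera
import cv2,numpy as np
print(get_state())
for n in("scene","top"):
    d=read_camera(n); cv2.imwrite(f"pics/{n}0.png",d["frame"][:,:,::-1]); print(n,d["intrinsics"],d["R"],d["t"])
    np.savez(f"{n}0.npz",**d)
E
```

```text
pics
{'time': 0.0, 'qpos': array([ 1.13603519e+00,  2.87197922e-01,  1.57819029e+00, -5.37056060e-06,
        1.27859751e+00, -1.50036495e-01]), 'dq': array([-0.00119824, -0.0006067 ,  0.00045351,  0.00032142,  0.00249656,
        0.00012317]), 'joint_efforts': array([ 7.56440950e-04, -4.05992639e+01, -2.92619956e+01, -8.47392539e-05,
        5.99152714e-03, -2.72431225e-05]), 'eef_pos': array([0.18949112, 0.64759387, 0.40331798]), 'tcp_rot': array([ 8.00278034e-01,  5.99627916e-01, -1.05283486e-03,  5.68550389e-04]), 'contact_force': array([ 0.1798823 , -0.31944816, -0.00447409]), 'wrist_torque': array([-0.05702044,  0.00299654,  0.0715065 ]), 'opening': 0.998387350004749}
scene [[456.27654163   0.         281.74544555]
 [  0.         456.27654163 206.31755057]
 [  0.           0.           1.        ]] [[ 0.83854732  0.54464282 -0.01423313]
 [ 0.40176146 -0.63578643 -0.65906247]
 [-0.36800287  0.54693675 -0.75195351]] [-0.47517518 -0.16182006  1.5606088 ]
top [[517.99637306   0.         281.30394389]
 [  0.         517.99637306 204.14185519]
 [  0.           0.           1.        ]] [[-5.59032827e-04 -9.99998472e-01 -1.65662683e-03]
 [-9.83029403e-01  8.53448706e-04 -1.83446079e-01]
 [ 1.83447212e-01  1.52596050e-03 -9.83028378e-01]] [-0.00862333  0.58122309  1.40933778]
```

View pics/top0.png

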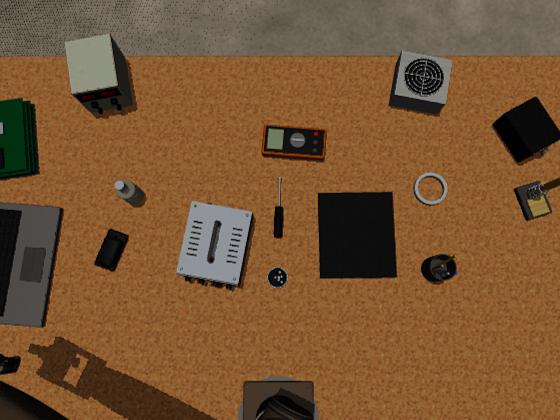

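View pics/scene0.png

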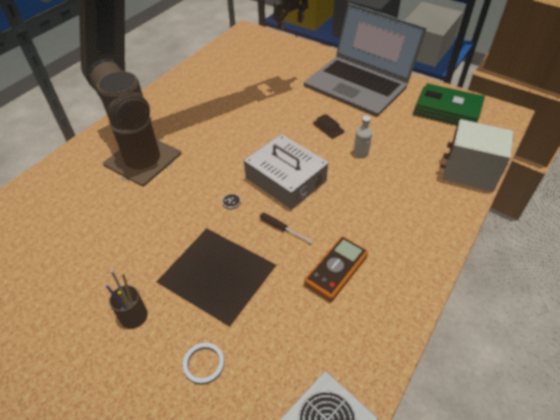

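The top view shows the cover with its handle at about (214,242), knobs towards the robot, the mat at (357,235), the driver at (279,207) and the dish at (278,277). Next I measure the cover and the mat.

```bash
cat > h.py <<'E'
import numpy as np,cv2
def cast(d,uv,z):
    K,R,t=d["intrinsics"],d["R"],d["t"]
    r=R.T@(np.linalg.inv(K)@np.array([uv[0],uv[1],1.])); c=-R.T@t
    return c+r*(z-c[2])/r[2]
def proj(d,X):
    p=d["intrinsics"]@(d["R"]@np.asarray(X)+d["t"]); return p[:2]/p[2]
E
python3 - <<'E'
from h import *
d=dict(np.load("top0.npz")); f=d["frame"].astype(int)
def big(m,lo,hi):
    n,l,s,c=cv2.connectedComponentsWithStats(m.astype(np.uint8),connectivity=4)
    k=[i for i in range(1,n) if lo[0]<c[i][0]<hi[0] and lo[1]<c[i][1]<hi[1]]
    i=max(k,key=lambda i:s[i,4]); return (l==i).astype(np.uint8),s[i]
for nm,m,lo,hi,z in(("mat",f.max(2)<60,(320,190),(400,280),.003),("cover",(f.min(2)>90)&(f.max(2)-f.min(2)<40),(175,200),(255,290),.088)):
    b,s=big(m,lo,hi); print(nm,s)
    b=cv2.morphologyEx(b,cv2.MORPH_CLOSE,np.ones((3,3)))
    cs,_=cv2.findContours(b,cv2.RETR_EXTERNAL,cv2.CHAIN_APPROX_NONE)
    c=max(cs,key=cv2.contourArea)[:,0]
    P=np.array([cast(d,p,z)[:2] for p in cv2.convexHull(c)[:,0].astype(float)])
    r=cv2.minAreaRect((P*1000).astype(np.float32)); print(r)
    if nm=="cover": print(cv2.boxPoints(r))
# handle: dark in cover
m=(f.max(2)<75); sub=np.zeros_like(m); sub[212:272,203:228]=1
n,l,s,c=cv2.connectedComponentsWithStats((m&sub).astype(np.uint8)); print(s,c)
im=cv2.resize(d["frame"][190:295,165:265,::-1],None,fx=5.6,fy=5.6,interpolation=cv2.INTER_CUBIC); cv2.imwrite("pics/z1.png",im)
d=dict(np.load("scene0.npz"));cv2.imwrite("pics/z2.png",cv2.resize(d["frame"][125:215,235:335,::-1],None,fx=6,fy=6,interpolation=cv2.INTER_CUBIC))
E
```

```text
mat [ 318  192   79   86 6465]
((502.2486572265625, -225.77426147460938), (248.40432739257812, 219.56785583496094), 0.7149655222892761)
cover [ 176  201   76   83 4077]
((471.4561767578125, 174.0229949951172), (169.85752868652344, 201.1175537109375), 79.60943603515625)
[[357.22894 108.62345]
 [555.0484   72.35047]
 [585.6834  239.42255]
 [387.86395 275.69553]]
[[     0      0    560    420 234956]
 [   207    221     14     42    243]
 [   227    261      1      1      1]] [[279.56879586 209.46656821]
 [213.19753086 241.61316872]
 [227.         261.        ]]
```

View pics/z1.png

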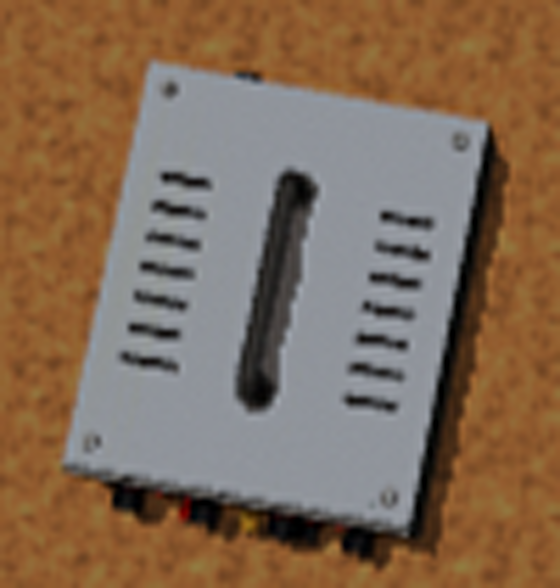

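View pics/z2.png

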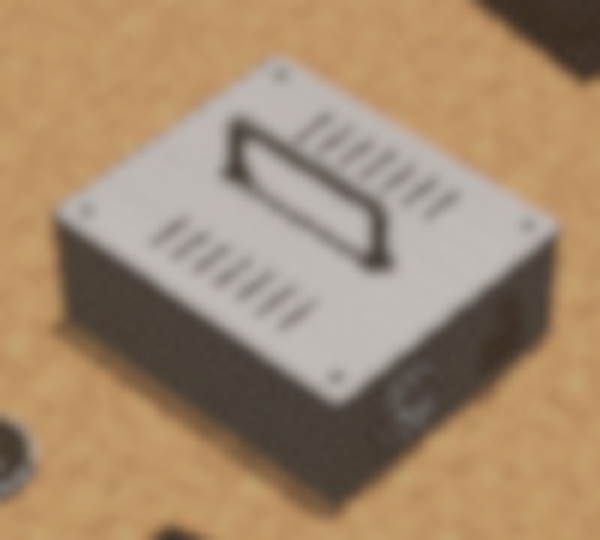

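```bash
python3 - <<'E'
from h import *
T=dict(np.load("top0.npz"));S=dict(np.load("scene0.npz"))
z=lambda p,k,o:(np.array(p)+.5)/k+np.array(o)-.5
for d,k,o,hs,ps in((T,5.6,(165,190),[(295,185),(256,394)],[(170,90),(460,141),(92,443),(389,498)]),(S,6,(235,125),[(240,124),(380,209)],[(282,74),(530,225),(85,210),(336,376)])):
    h=[cast(d,z(p,k,o),.125) for p in hs]; print("handle",np.mean(h,0),np.linalg.norm(h[0]-h[1]),np.degrees(np.arctan2(*(h[0]-h[1])[[1,0]])))
    q=np.array([cast(d,z(p,k,o),.091) for p in ps]); print(q.round(4),q.mean(0))
E
```

```text
handle [0.46828539 0.16976159 0.125     ] 0.10056734088212316 -9.235107229683413
[[0.5702 0.2284 0.091 ]
 [0.5447 0.0857 0.091 ]
 [0.3979 0.2607 0.091 ]
 [0.3716 0.1176 0.091 ]] [0.47110517 0.17313357 0.091     ]
handle [0.47211201 0.17296883 0.125     ] 0.09593131940915856 170.32951877621343
[[0.3992 0.2592 0.091 ]
 [0.572  0.227  0.091 ]
 [0.3716 0.1144 0.091 ]
 [0.5449 0.0834 0.091 ]] [0.47195787 0.17099652 0.091     ]
```

```bash
cat >> h.py <<'E'
from scipy.spatial.transform import Rotation as Ro
def delta(tgt,yaw):
    # tgt TCP pos; yaw (deg) of tool x, pointing down. Reports turn first, then shift in the tool axes after the turn
    from plant import get_state
    s=get_state(); R=Ro.from_quat(s["tcp_rot"])
    y=np.radians(yaw); x=np.array([np.cos(y),np.sin(y),0]); z=np.array([0,0,-1.]); W=np.c_[x,np.cross(z,x),z]
    rv=(R.inv()*Ro.from_matrix(W)).as_rotvec(degrees=True)
    print("t",round(s["time"],2),"pos",s["eef_pos"].round(4),"rot",rv.round(2),"shift mm",(W.T@(np.array(tgt)-s["eef_pos"])*1000).round(1),"F",s["contact_force"].round(2),"op",round(s["opening"],3),"q6",s["qpos"][5].round(2))
E
python3 -c "
from h import *
delta((.4715,.172,.38),79.6)"
```

```text
t 0.1 pos [0.1895 0.6476 0.4034] rot [-0.02  0.12 -5.92] shift mm [-416.9  363.2   23.4] F [-0.47 -0.11  0.84] op 1.002 q6 -0.15
```

```bash
python3 -m jog '[{"rz":-5.9},{"x":-15,"y":13},{"x":-29,"y":25},{"x":-29,"y":25},{"x":-29,"y":25},{"x":-29,"y":25},{"x":-29,"y":25},{"x":-29,"y":25}]'; python3 -m jog '[{"x":-29,"y":25},{"x":-29,"y":25},{"x":-29,"y":25},{"x":-29,"y":25},{"x":-29,"y":25},{"x":-29,"y":25},{"x":-29,"y":25,"z":15},{}]'; python3 -c "
from h import *
delta((.4715,.172,.28),79.6)"
```

```text
t 0.1 pos [0.1895 0.6476 0.4034] rot [-0.02  0.12 -5.92] shift mm [-416.9  363.2  123.4] F [-0.47 -0.11  0.84] op 1.002 q6 -0.15$[0]: bad value
$[0]: bad value
```

```bash
python3 -m jog '[{"grip":0,"x":0,"y":0,"z":0,"rx":0,"ry":0,"rz":-5.9}]'; python3 -m jog '[{"grip":0,"x":-15,"y":13}]'
```

```text
time: 0.18
eef_pos: [0.1895, 0.6476, 0.4037]
tcp_rot: [0.768, 0.641, -0.001, 0.0]
contact_force: [0.9, 0.6, 0.3]
opening: 1.006$[0]: bad value
```

```bash
python3 -m jog '[{"grip":0,"x":-15,"y":13,"z":0,"rx":0,"ry":0,"rz":0},{"grip":0,"x":-29,"y":25,"z":0,"rx":0,"ry":0,"rz":0},{"grip":0,"x":-29,"y":25,"z":0,"rx":0,"ry":0,"rz":0},{"grip":0,"x":-29,"y":25,"z":0,"rx":0,"ry":0,"rz":0},{"grip":0,"x":-29,"y":25,"z":0,"rx":0,"ry":0,"rz":0},{"grip":0,"x":-29,"y":25,"z":0,"rx":0,"ry":0,"rz":0},{"grip":0,"x":-29,"y":25,"z":0,"rx":0,"ry":0,"rz":0},{"grip":0,"x":-29,"y":25,"z":0,"rx":0,"ry":0,"rz":0}]'
python3 -m jog '[{"grip":0,"x":-29,"y":25,"z":0,"rx":0,"ry":0,"rz":0},{"grip":0,"x":-29,"y":25,"z":0,"rx":0,"ry":0,"rz":0},{"grip":0,"x":-29,"y":25,"z":0,"rx":0,"ry":0,"rz":0},{"grip":0,"x":-29,"y":25,"z":0,"rx":0,"ry":0,"rz":0},{"grip":0,"x":-29,"y":25,"z":0,"rx":0,"ry":0,"rz":0},{"grip":0,"x":-29,"y":25,"z":5,"rx":0,"ry":0,"rz":0},{"grip":0,"x":-29,"y":25,"z":15,"rx":0,"ry":0,"rz":0},{"grip":0,"x":0,"y":0,"z":0,"rx":0,"ry":0,"rz":0}]'
python3 -c "
from h import *
delta((.4715,.172,.28),79.6)"
```

```text
time: 0.85
eef_pos: [0.3354, 0.3976, 0.4042]
tcp_rot: [0.768, 0.64, -0.0, 0.0]
contact_force: [0.1, 0.4, 0.3]
opening: 1.002
time: 1.52
eef_pos: [0.4722, 0.1634, 0.3821]
tcp_rot: [0.77, 0.638, -0.002, 0.0]
contact_force: [-0.5, 0.1, -1.0]
opening: 0.998
t 1.52 pos [0.4722 0.1634 0.3821] rot [-0.13  0.19 -0.38] shift mm [  8.3  -2.2 102.1] F [-0.52  0.11 -0.99] op 0.998 q6 -1.25
```

```bash
python3 -m jog '[{"grip":0,"x":0,"y":0,"z":30,"rx":0,"ry":0,"rz":0},{"grip":0,"x":0,"y":0,"z":20,"rx":0,"ry":0,"rz":0},{"grip":0,"x":0,"y":0,"z":0,"rx":0,"ry":0,"rz":0},{"grip":0,"x":0,"y":0,"z":0,"rx":0,"ry":0,"rz":0}]'
python3 - <<'E'
from h import *
from plant import read_camera
delta((.4715,.172,.28),79.6)
d=read_camera("scene");cv2.imwrite("pics/z3.png",cv2.resize(d["frame"][80:215,215:355,::-1],None,fx=4,fy=4))
d=read_camera("top");cv2.imwrite("pics/z4.png",cv2.resize(d["frame"][180:300,155:275,::-1],None,fx=4,fy=4))
E
```

```text
time: 1.85
eef_pos: [0.4699, 0.1683, 0.3334]
tcp_rot: [0.768, 0.64, -0.002, -0.001]
contact_force: [0.1, -0.5, 0.6]
opening: 1.0
t 1.85 pos [0.4699 0.1683 0.3334] rot [-0.21  0.06 -0.01] shift mm [ 4.   0.9 53.4] F [ 0.11 -0.51  0.64] op 1.0 q6 -1.25
```

View pics/z3.png

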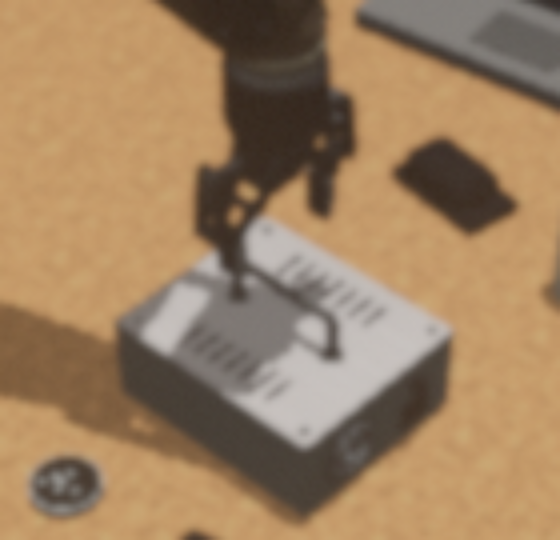

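View pics/z4.png

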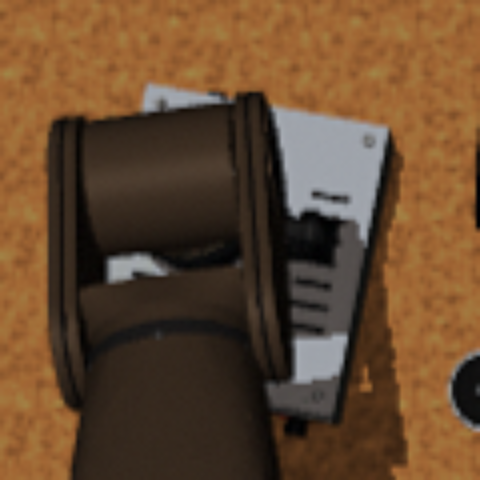

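```bash
python3 -m jog '[{"grip":0,"x":4,"y":1,"z":15,"rx":0,"ry":0,"rz":0},{"grip":0,"x":0,"y":0,"z":20,"rx":0,"ry":0,"rz":0},{"grip":0,"x":0,"y":0,"z":17,"rx":0,"ry":0,"rz":0},{"grip":0,"x":0,"y":0,"z":0,"rx":0,"ry":0,"rz":0},{"grip":0,"x":0,"y":0,"z":0,"rx":0,"ry":0,"rz":0}]'
python3 - <<'E'
from h import *
from plant import read_camera
delta((.4715,.172,.28),79.6)
d=read_camera("scene");cv2.imwrite("pics/z5.png",cv2.resize(d["frame"][120:200,235:335,::-1],None,fx=6,fy=6))
E
```

```text
time: 2.37
eef_pos: [0.4724, 0.1722, 0.2835]
tcp_rot: [0.768, 0.64, 0.0, 0.0]
contact_force: [0.8, 0.9, -0.1]
opening: 0.997
t 2.37 pos [0.4724 0.1722 0.2835] rot [ 0.02 -0.01  0.02] shift mm [-0.4 -0.8  3.5] F [ 0.83  0.91 -0.15] op 0.997 q6 -1.24
```

View pics/z5.png

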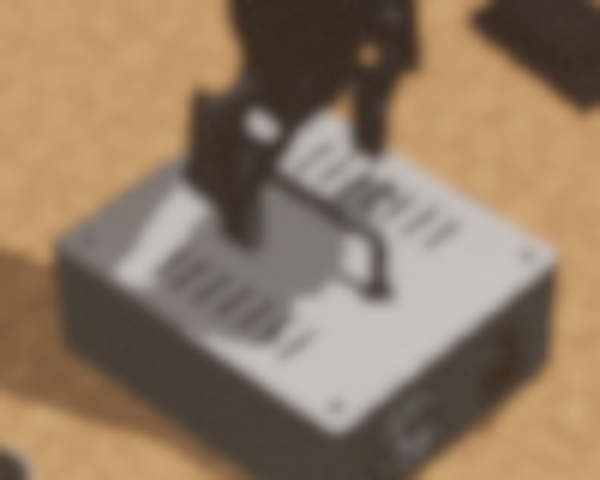

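```bash
python3 -m jog '[{"grip":0.7,"x":0,"y":0,"z":2,"rx":0,"ry":0,"rz":0},{"grip":0.8,"x":0,"y":0,"z":1,"rx":0,"ry":0,"rz":0},{"grip":0.85,"x":0,"y":0,"z":0,"rx":0,"ry":0,"rz":0},{"grip":0.9,"x":0,"y":0,"z":0,"rx":0,"ry":0,"rz":0},{"grip":1,"x":0,"y":0,"z":0,"rx":0,"ry":0,"rz":0},{"grip":1,"x":0,"y":0,"z":0,"rx":0,"ry":0,"rz":0},{"grip":1,"x":0,"y":0,"z":0,"rx":0,"ry":0,"rz":0},{"grip":1,"x":0,"y":0,"z":0,"rx":0,"ry":0,"rz":0}]' 25
python3 -c "
from h import *
delta((.4715,.172,.28),79.6)"
```

```text
time: 3.08
eef_pos: [0.4724, 0.1722, 0.28]
tcp_rot: [0.768, 0.64, 0.001, -0.0]
contact_force: [-0.0, 2.8, 1.3]
opening: 0.107
t 3.08 pos [0.4724 0.1722 0.28  ] rot [ 0.03 -0.08 -0.04] shift mm [-0.3 -0.8  0. ] F [-0.03  2.77  1.35] op 0.107 q6 -1.24
```

```bash
python3 -m jog '[{"grip":1,"x":0.5,"y":0,"z":0,"rx":0,"ry":0,"rz":0},{"grip":1,"x":0,"y":0,"z":0,"rx":0,"ry":0,"rz":0},{"grip":1,"x":0,"y":0,"z":0,"rx":0,"ry":0,"rz":0},{"grip":1,"x":0,"y":0,"z":-2,"rx":0,"ry":0,"rz":0},{"grip":1,"x":0,"y":0,"z":-2,"rx":0,"ry":0,"rz":0},{"grip":1,"x":0,"y":0,"z":0,"rx":0,"ry":0,"rz":0}]' 70
python3 -c "
from h import *
delta((.4715,.172,.28),79.6)"
```

```text
time: 3.58
eef_pos: [0.472, 0.1724, 0.2831]
tcp_rot: [0.768, 0.64, -0.0, -0.0]
contact_force: [1.3, 2.4, -4.0]
opening: 0.089
t 3.58 pos [0.472  0.1724 0.2831] rot [-0.05 -0.02 -0.03] shift mm [-0.5 -0.4  3.1] F [ 1.33  2.36 -3.97] op 0.089 q6 -1.24
```

```bash
python3 -m jog '[{"grip":1,"x":0,"y":0,"z":-3,"rx":0,"ry":0,"rz":0},{"grip":1,"x":0,"y":0,"z":-4,"rx":0,"ry":0,"rz":0},{"grip":1,"x":0,"y":0,"z":-5,"rx":0,"ry":0,"rz":0},{"grip":1,"x":0,"y":0,"z":-8,"rx":0,"ry":0,"rz":0},{"grip":1,"x":0,"y":0,"z":-10,"rx":0,"ry":0,"rz":0},{"grip":1,"x":0,"y":0,"z":-12,"rx":0,"ry":0,"rz":0},{"grip":1,"x":0,"y":0,"z":0,"rx":0,"ry":0,"rz":0},{"grip":1,"x":0,"y":0,"z":0,"rx":0,"ry":0,"rz":0}]' 
python3 - <<'E'
from h import *
from plant import read_camera
delta((.4715,.172,.28),79.6)
d=read_camera("scene");cv2.imwrite("pics/z6.png",cv2.resize(d["frame"][80:215,215:355,::-1],None,fx=4,fy=4))
E
```

```text
time: 4.25
eef_pos: [0.4727, 0.1724, 0.3275]
tcp_rot: [0.768, 0.64, 0.001, 0.001]
contact_force: [-0.3, -0.5, -3.3]
opening: 0.088
t 4.25 pos [0.4727 0.1724 0.3275] rot [ 0.18 -0.05 -0.01] shift mm [-0.6 -1.1 47.5] F [-0.29 -0.45 -3.32] op 0.088 q6 -1.24
```

View pics/z6.png

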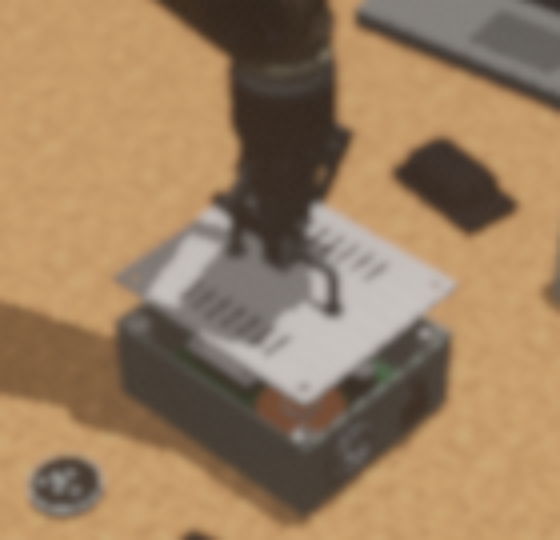

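```bash
python3 -m jog '[{"grip":1,"x":-3,"y":1,"z":-5,"rx":0,"ry":0,"rz":0},{"grip":1,"x":-8,"y":2,"z":-5,"rx":0,"ry":0,"rz":0},{"grip":1,"x":-14,"y":4,"z":0,"rx":0,"ry":0,"rz":0},{"grip":1,"x":-20,"y":5,"z":0,"rx":0,"ry":0,"rz":0},{"grip":1,"x":-20,"y":5,"z":0,"rx":0,"ry":0,"rz":0},{"grip":1,"x":-20,"y":5,"z":0,"rx":0,"ry":0,"rz":0},{"grip":1,"x":-20,"y":5,"z":0,"rx":0,"ry":0,"rz":0},{"grip":1,"x":-20,"y":5,"z":0,"rx":0,"ry":0,"rz":0}]' 
python3 -m jog '[{"grip":1,"x":-20,"y":5,"z":0,"rx":0,"ry":0,"rz":0},{"grip":1,"x":-20,"y":5,"z":0,"rx":0,"ry":0,"rz":0},{"grip":1,"x":-20,"y":5,"z":0,"rx":0,"ry":0,"rz":0},{"grip":1,"x":-20,"y":5,"z":0,"rx":0,"ry":0,"rz":0},{"grip":1,"x":-20,"y":5,"z":0,"rx":0,"ry":0,"rz":0},{"grip":1,"x":-20,"y":5,"z":0,"rx":0,"ry":0,"rz":0},{"grip":1,"x":-20,"y":5,"z":0,"rx":0,"ry":0,"rz":0},{"grip":1,"x":-20,"y":5,"z":0,"rx":0,"ry":0,"rz":0}]' 
python3 -m jog '[{"grip":1,"x":-20,"y":5,"z":0,"rx":0,"ry":0,"rz":0},{"grip":1,"x":-20,"y":5,"z":0,"rx":0,"ry":0,"rz":0},{"grip":1,"x":-20,"y":5,"z":0,"rx":0,"ry":0,"rz":0},{"grip":1,"x":-20,"y":5,"z":0,"rx":0,"ry":0,"rz":0},{"grip":1,"x":-14,"y":4,"z":0,"rx":0,"ry":0,"rz":0},{"grip":1,"x":-7,"y":2,"z":0,"rx":0,"ry":0,"rz":0},{"grip":1,"x":0,"y":0,"z":0,"rx":0,"ry":0,"rz":0},{"grip":1,"x":0,"y":0,"z":0,"rx":0,"ry":0,"rz":0}]' 
python3 - <<'E'
from h import *
from plant import read_camera
delta((.502,-.226,.25),90.6)
d=read_camera("scene");cv2.imwrite("pics/z7.png",d["frame"][:,:,::-1])
d=read_camera("top");cv2.imwrite("pics/z8.png",d["frame"][:,:,::-1])
E
```

```text
time: 4.97
eef_pos: [0.481, 0.0421, 0.3358]
tcp_rot: [0.768, 0.64, -0.0, 0.0]
contact_force: [-0.1, 0.3, -2.8]
opening: 0.089
time: 5.63
eef_pos: [0.4912, -0.1226, 0.3358]
tcp_rot: [0.768, 0.64, -0.0, -0.0]
contact_force: [0.5, 0.3, -3.2]
opening: 0.09
time: 6.3
eef_pos: [0.4987, -0.225, 0.3355]
tcp_rot: [0.769, 0.64, 0.0, -0.001]
contact_force: [-0.0, -0.2, -4.0]
opening: 0.088
t 6.3 pos [ 0.4987 -0.225   0.3355] rot [ -0.04  -0.06 -11.05] shift mm [-1.1  3.2 85.5] F [-0.03 -0.17 -4.02] op 0.088 q6 -2.0
```

View pics/z7.png

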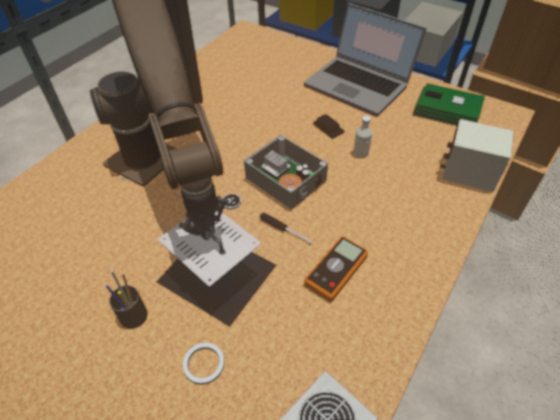

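View pics/z8.png

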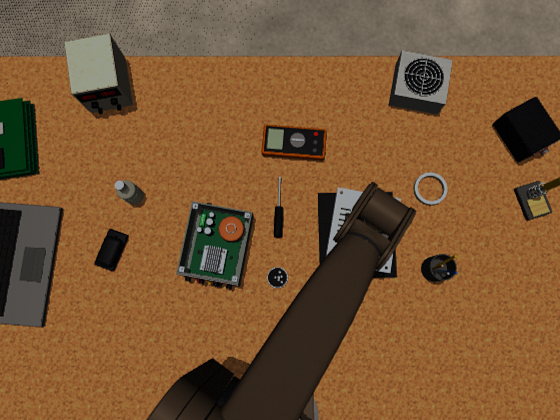

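```bash
python3 -m jog '[{"grip":1,"x":0,"y":0,"z":3,"rx":0,"ry":0,"rz":-1},{"grip":1,"x":0,"y":0,"z":8,"rx":0,"ry":0,"rz":-2},{"grip":1,"x":0,"y":0,"z":12,"rx":0,"ry":0,"rz":-2},{"grip":1,"x":0,"y":0,"z":16,"rx":0,"ry":0,"rz":-2},{"grip":1,"x":0,"y":0,"z":16,"rx":0,"ry":0,"rz":-2},{"grip":1,"x":-1,"y":3,"z":16,"rx":0,"ry":0,"rz":-2},{"grip":1,"x":0,"y":0,"z":16,"rx":0,"ry":0,"rz":0},{"grip":1,"x":0,"y":0,"z":14,"rx":0,"ry":0,"rz":0}]' 
python3 -m jog '[{"grip":1,"x":0,"y":0,"z":10,"rx":0,"ry":0,"rz":0},{"grip":1,"x":0,"y":0,"z":6,"rx":0,"ry":0,"rz":0},{"grip":1,"x":0,"y":0,"z":4,"rx":0,"ry":0,"rz":0},{"grip":1,"x":0,"y":0,"z":0,"rx":0,"ry":0,"rz":0},{"grip":1,"x":0,"y":0,"z":0,"rx":0,"ry":0,"rz":0}]' 
python3 - <<'E'
from h import *
from plant import read_camera
delta((.502,-.226,.198),90.6)
d=read_camera("scene");cv2.imwrite("pics/z9.png",cv2.resize(d["frame"][180:330,130:290,::-1],None,fx=4,fy=4)); np.savez("scene1.npz",**d)
cv2.imwrite("pics/z10.png",cv2.resize(d["frame"][125:215,235:335,::-1],None,fx=6,fy=6,interpolation=cv2.INTER_CUBIC))
d=read_camera("top"); np.savez("top1.npz",**d)
cv2.imwrite("pics/z11.png",cv2.resize(d["frame"][190:295,165:265,::-1],None,fx=5.6,fy=5.6,interpolation=cv2.INTER_CUBIC))
E
```

```text
time: 7.07
eef_pos: [0.5019, -0.2251, 0.2336]
tcp_rot: [0.703, 0.711, -0.0, -0.0]
contact_force: [-0.7, 1.0, -2.9]
opening: 0.09
time: 7.48
eef_pos: [0.5022, -0.2261, 0.2153]
tcp_rot: [0.703, 0.711, 0.0, 0.0]
contact_force: [-0.3, -0.0, -2.8]
opening: 0.089
t 7.48 pos [ 0.5022 -0.2261  0.2153] rot [0.04 0.03 0.  ] shift mm [ 0.1 -0.2 17.3] F [-0.32 -0.02 -2.85] op 0.089 q6 -2.19
```

View pics/z9.png

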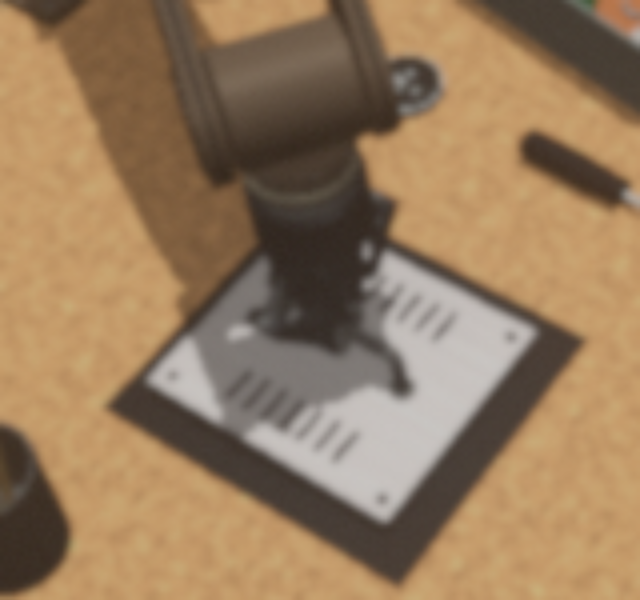

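View pics/z10.png

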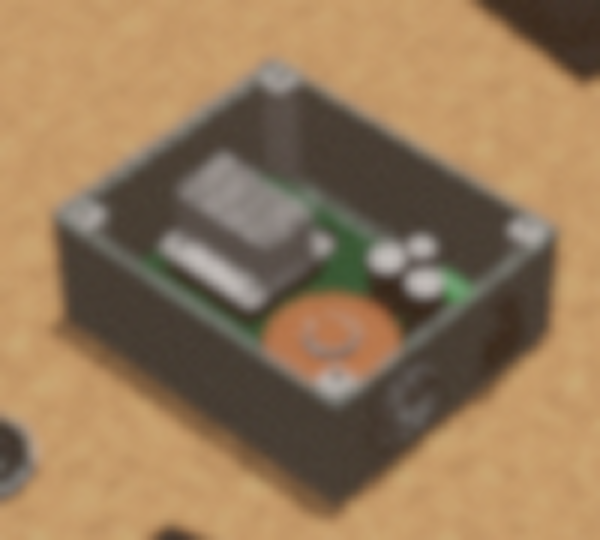

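View pics/z11.png

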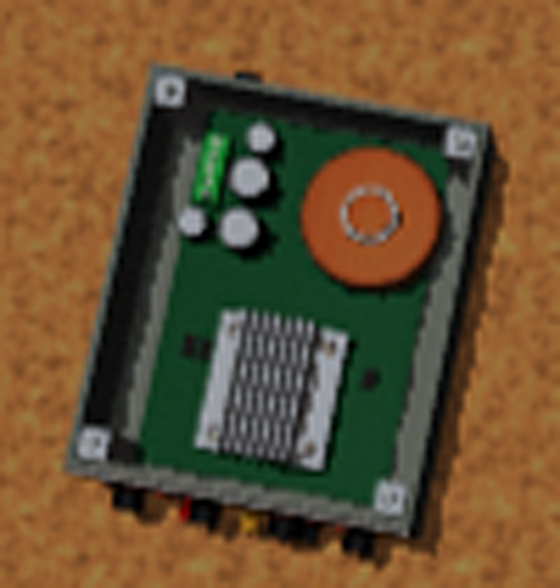

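```bash
python3 -m jog '[{"grip":1,"x":0,"y":0,"z":5,"rx":0,"ry":0,"rz":0},{"grip":1,"x":0,"y":0,"z":5,"rx":0,"ry":0,"rz":0},{"grip":1,"x":0,"y":0,"z":3,"rx":0,"ry":0,"rz":0},{"grip":1,"x":0,"y":0,"z":2,"rx":0,"ry":0,"rz":0},{"grip":1,"x":0,"y":0,"z":0,"rx":0,"ry":0,"rz":0},{"grip":1,"x":0,"y":0,"z":0,"rx":0,"ry":0,"rz":0}]'
python3 - <<'E'
from h import *
delta((.502,-.226,.198),90.6)
d=dict(np.load("top1.npz"))
z=lambda p,k,o:(np.array(p)+.5)/k+np.array(o)-.5
c=np.array([cast(d,z(p,5.6,(165,190)),.040) for p in [(226,309),(351,332),(322,471),(195,447)]])
print(c,c.mean(0),np.degrees(np.arctan2(*((c[0]+c[1]-c[2]-c[3])[[1,0]]))))
for q in(c[0]-c[1],c[1]-c[2]):print(np.linalg.norm(q))
c=np.array([cast(d,z(p,5.6,(165,190)),.045) for p in [(233,328),(330,347),(215,432),(308,449)]]);print(c.mean(0))
a=np.radians(-10.4);print(.4715-.045*np.cos(a),.172-.045*np.sin(a))
d=dict(np.load("scene1.npz"))
c=np.array([cast(d,z(p,6,(235,125)),.072) for p in [(222,152),(318,210),(262,248),(178,188)]]);print(c,c.mean(0))
E
```

```text
time: 8.08
eef_pos: [0.5018, -0.226, 0.1994]
tcp_rot: [0.704, 0.711, -0.0, -0.0]
contact_force: [0.0, -0.1, -3.6]
opening: 0.087
t 8.08 pos [ 0.5018 -0.226   0.1994] rot [-0.03 -0.02 -0.02] shift mm [0.  0.2 1.4] F [ 0.04 -0.1  -3.58] op 0.087 q6 -2.19
[[0.46779529 0.2056988  0.04      ]
 [0.45619111 0.14272505 0.04      ]
 [0.38706008 0.15585158 0.04      ]
 [0.39895341 0.21930554 0.04      ]] [0.42749997 0.18089524 0.04      ] -10.965603525443765
0.06403398275225666
0.07036622427504638
[0.42740927 0.18124245 0.045     ]
0.4272392838133976 0.18012336153627517
[[0.39444026 0.2067515  0.072     ]
 [0.46275304 0.19577136 0.072     ]
 [0.45360308 0.15591335 0.072     ]
 [0.39050847 0.17058708 0.072     ]] [0.42532621 0.18225582 0.072     ]
```

```bash
python3 -m jog '[{"grip":1,"x":0,"y":0,"z":1,"rx":0,"ry":0,"rz":0},{"grip":1,"x":0,"y":0,"z":0.5,"rx":0,"ry":0,"rz":0},{"grip":1,"x":0,"y":0,"z":0,"rx":0,"ry":0,"rz":0},{"grip":1,"x":0,"y":0,"z":0,"rx":0,"ry":0,"rz":0}]'
python3 -c "
from h import *
delta((.502,-.226,.198),90.6)"
```

```text
time: 8.42
eef_pos: [0.5019, -0.2261, 0.1983]
tcp_rot: [0.704, 0.711, 0.0, 0.0]
contact_force: [0.3, 0.8, -4.1]
opening: 0.088
t 8.42 pos [ 0.5019 -0.2261  0.1983] rot [ 0.01  0.01 -0.02] shift mm [0.1 0.1 0.3] F [ 0.28  0.83 -4.06] op 0.088 q6 -2.19
```

```bash
python3 -m jog '[{"grip":1,"x":0,"y":0,"z":0.7,"rx":0,"ry":0,"rz":0},{"grip":1,"x":0,"y":0,"z":0,"rx":0,"ry":0,"rz":0},{"grip":1,"x":0,"y":0,"z":0,"rx":0,"ry":0,"rz":0}]'
python3 -m jog '[{"grip":1,"x":0,"y":0,"z":0.7,"rx":0,"ry":0,"rz":0},{"grip":1,"x":0,"y":0,"z":0,"rx":0,"ry":0,"rz":0},{"grip":1,"x":0,"y":0,"z":0,"rx":0,"ry":0,"rz":0}]'
python3 -c "
from h import *
delta((.502,-.226,.198),90.6)"
```

```text
time: 8.67
eef_pos: [0.502, -0.2262, 0.1981]
tcp_rot: [0.703, 0.711, -0.0, 0.0]
contact_force: [-1.5, 1.3, 2.2]
opening: 0.091
time: 8.92
eef_pos: [0.5021, -0.2262, 0.1981]
tcp_rot: [0.703, 0.711, -0.0, -0.0]
contact_force: [-2.5, 2.7, 6.1]
opening: 0.09
t 8.92 pos [ 0.5021 -0.2262  0.1981] rot [-0.03 -0.01 -0.  ] shift mm [ 0.2 -0.1  0.1] F [-2.45  2.71  6.07] op 0.09 q6 -2.19
```

Contact with the mat is clear: the vertical force went from -4 to +6 N. I release now.

```bash
python3 -m jog '[{"grip":0.85,"x":0,"y":0,"z":0,"rx":0,"ry":0,"rz":0},{"grip":0.7,"x":0,"y":0,"z":0,"rx":0,"ry":0,"rz":0},{"grip":0.4,"x":0,"y":0,"z":0,"rx":0,"ry":0,"rz":0},{"grip":0,"x":0,"y":0,"z":0,"rx":0,"ry":0,"rz":0},{"grip":0,"x":0,"y":0,"z":0,"rx":0,"ry":0,"rz":0},{"grip":0,"x":0,"y":0,"z":0,"rx":0,"ry":0,"rz":0},{"grip":0,"x":0,"y":0,"z":0,"rx":0,"ry":0,"rz":0},{"grip":0,"x":0,"y":0,"z":0,"rx":0,"ry":0,"rz":0}]'
python3 - <<'E'
from h import *
from plant import read_camera
delta((.502,-.226,.35),79.6)
d=read_camera("scene");cv2.imwrite("pics/z12.png",cv2.resize(d["frame"][180:330,130:290,::-1],None,fx=4,fy=4))
E
```

```text
time: 9.58
eef_pos: [0.5019, -0.2261, 0.1968]
tcp_rot: [0.703, 0.711, 0.0, 0.0]
contact_force: [0.1, 0.4, 0.3]
opening: 1.0
t 9.58 pos [ 0.5019 -0.2261  0.1968] rot [ 0.    0.   10.99] shift mm [ 1.000e-01  1.000e-01 -1.532e+02] F [0.09 0.43 0.26] op 1.0 q6 -2.19
```

View pics/z12.png

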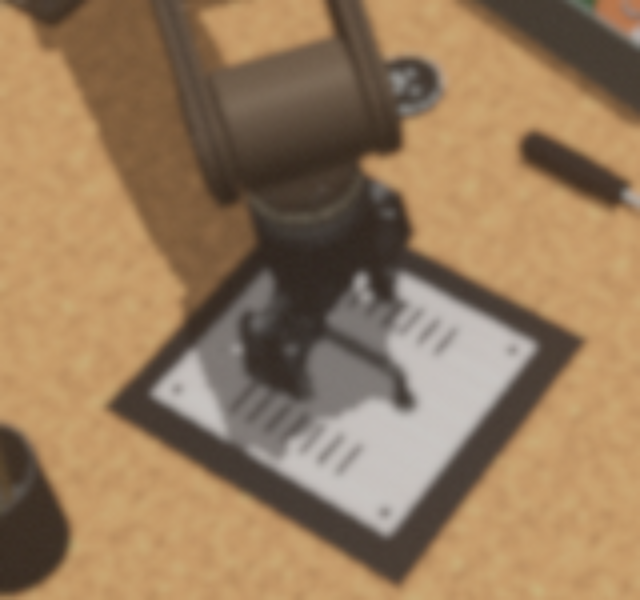

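```bash
python3 -m jog '[{"grip":0,"x":0,"y":0,"z":-8,"rx":0,"ry":0,"rz":0},{"grip":0,"x":0,"y":0,"z":-20,"rx":0,"ry":0,"rz":0},{"grip":0,"x":0,"y":0,"z":-30,"rx":0,"ry":0,"rz":0},{"grip":0,"x":0,"y":0,"z":-30,"rx":0,"ry":0,"rz":0},{"grip":0,"x":0,"y":0,"z":-30,"rx":0,"ry":0,"rz":3},{"grip":0,"x":0,"y":0,"z":-25,"rx":0,"ry":0,"rz":4},{"grip":0,"x":0,"y":0,"z":-10,"rx":0,"ry":0,"rz":4},{"grip":0,"x":0,"y":0,"z":0,"rx":0,"ry":0,"rz":0}]'
python3 -c "
from h import *
delta((.4273,.181,.345),79.5)"
```

```text
time: 10.3
eef_pos: [0.5026, -0.2265, 0.3547]
tcp_rot: [0.769, 0.64, 0.001, 0.004]
contact_force: [0.5, -0.5, 0.4]
opening: 0.999
t 10.3 pos [ 0.5026 -0.2265  0.3547] rot [0.44 0.2  0.02] shift mm [ 387.  -148.3    9.7] F [ 0.53 -0.45  0.42] op 0.999 q6 -2.0
```

```bash
python3 -m jog '[{"grip":0,"x":8,"y":-3,"z":0,"rx":0,"ry":0,"rz":0},{"grip":0,"x":18,"y":-7,"z":0,"rx":0,"ry":0,"rz":0},{"grip":0,"x":26,"y":-10,"z":0,"rx":0,"ry":0,"rz":0},{"grip":0,"x":26,"y":-10,"z":0,"rx":0,"ry":0,"rz":0},{"grip":0,"x":26,"y":-10,"z":0,"rx":0,"ry":0,"rz":0},{"grip":0,"x":26,"y":-10,"z":0,"rx":0,"ry":0,"rz":0},{"grip":0,"x":26,"y":-10,"z":0,"rx":0,"ry":0,"rz":0},{"grip":0,"x":26,"y":-10,"z":0,"rx":0,"ry":0,"rz":0}]' 
python3 -m jog '[{"grip":0,"x":26,"y":-10,"z":0,"rx":0,"ry":0,"rz":0},{"grip":0,"x":26,"y":-10,"z":0,"rx":0,"ry":0,"rz":0},{"grip":0,"x":26,"y":-10,"z":0,"rx":0,"ry":0,"rz":0},{"grip":0,"x":26,"y":-10,"z":0,"rx":0,"ry":0,"rz":0},{"grip":0,"x":26,"y":-10,"z":0,"rx":0,"ry":0,"rz":0},{"grip":0,"x":26,"y":-10,"z":0,"rx":0,"ry":0,"rz":0},{"grip":0,"x":26,"y":-10,"z":0,"rx":0,"ry":0,"rz":0},{"grip":0,"x":16,"y":-6,"z":0,"rx":0,"ry":0,"rz":0}]'
python3 -m jog '[{"grip":0,"x":6,"y":-2,"z":0,"rx":0,"ry":0,"rz":0},{"grip":0,"x":0,"y":0,"z":0,"rx":0,"ry":0,"rz":0},{"grip":0,"x":0,"y":0,"z":0,"rx":0,"ry":0,"rz":0}]'
python3 - <<'E'
from h import *
from plant import read_camera
delta((.4273,.181,.215),79.5)
d=read_camera("scene");cv2.imwrite("pics/z13.png",d["frame"][:,:,::-1])
d=read_camera("top"); np.savez("top2.npz",**d);cv2.imwrite("pics/z14.png",d["frame"][:,:,::-1])
E
```

```text
time: 10.97
eef_pos: [0.4646, -0.0326, 0.3476]
tcp_rot: [0.768, 0.641, -0.001, -0.002]
contact_force: [1.0, 0.3, -1.1]
opening: 0.996
time: 11.63
eef_pos: [0.4251, 0.1762, 0.3476]
tcp_rot: [0.767, 0.641, -0.002, -0.001]
contact_force: [0.5, -0.5, -0.4]
opening: 1.002
time: 11.88
eef_pos: [0.4257, 0.1802, 0.3487]
tcp_rot: [0.768, 0.641, -0.001, -0.0]
contact_force: [1.0, 0.3, 0.5]
opening: 1.001
t 11.88 pos [0.4257 0.1802 0.3487] rot [-0.11  0.07  0.16] shift mm [  1.1   1.4 133.7] F [0.99 0.29 0.46] op 1.001 q6 -1.21
```

View pics/z13.png

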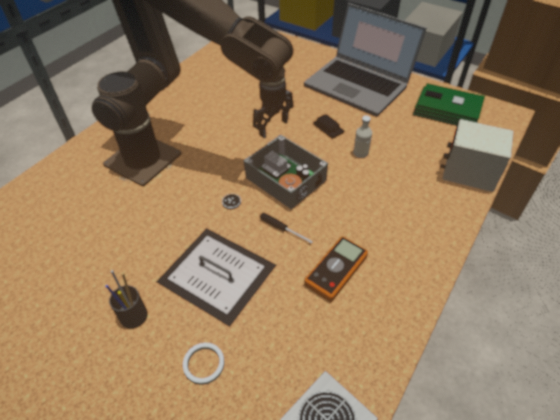

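View pics/z14.png

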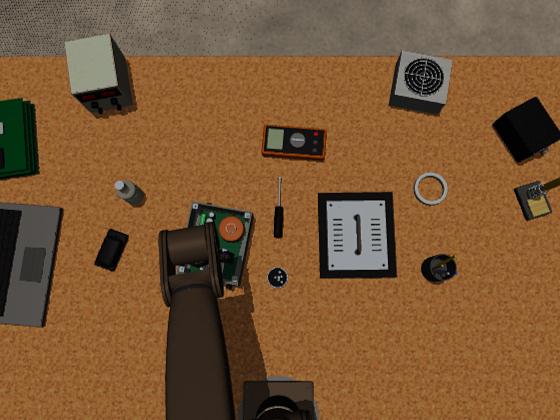

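```bash
python3 -m jog '[{"grip":0,"x":1,"y":1.4,"z":15,"rx":0,"ry":0,"rz":0},{"grip":0,"x":0,"y":0,"z":25,"rx":0,"ry":0,"rz":0},{"grip":0,"x":0,"y":0,"z":25,"rx":0,"ry":0,"rz":0},{"grip":0,"x":0,"y":0,"z":12,"rx":0,"ry":0,"rz":0},{"grip":0,"x":0,"y":0,"z":0,"rx":0,"ry":0,"rz":0},{"grip":0,"x":0,"y":0,"z":0,"rx":0,"ry":0,"rz":0}]'
python3 - <<'E'
from h import *
from plant import read_camera
delta((.4273,.181,.217),79.5)
d=read_camera("scene");cv2.imwrite("pics/z15.png",cv2.resize(d["frame"][80:215,215:355,::-1],None,fx=4,fy=4))
d=read_camera("top");cv2.imwrite("pics/z16.png",cv2.resize(d["frame"][190:295,165:265,::-1],None,fx=5,fy=5))
E
```

```text
time: 12.48
eef_pos: [0.4278, 0.1802, 0.2723]
tcp_rot: [0.769, 0.639, -0.001, -0.0]
contact_force: [1.2, 0.3, -0.7]
opening: 0.998
t 12.48 pos [0.4278 0.1802 0.2723] rot [-0.09  0.04  0.  ] shift mm [ 0.7 -0.6 55.3] F [ 1.21  0.31 -0.67] op 0.998 q6 -1.21
```

View pics/z15.png

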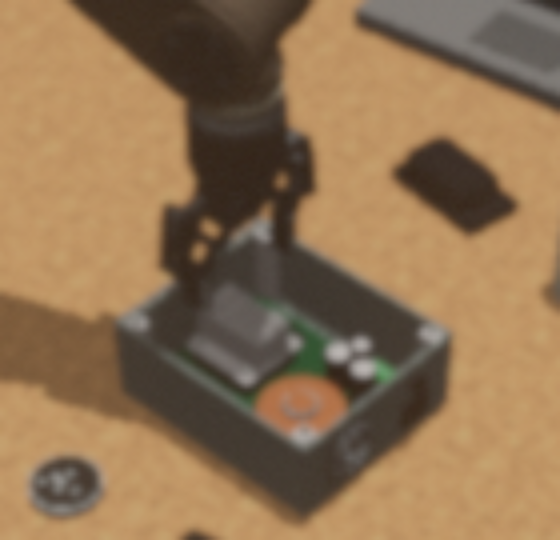

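View pics/z16.png

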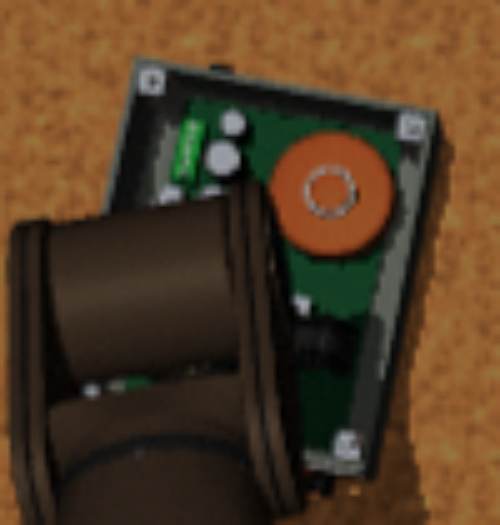

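```bash
python3 -m jog '[{"grip":0,"x":0.7,"y":-0.5,"z":12,"rx":0,"ry":0,"rz":0},{"grip":0,"x":0,"y":0,"z":14,"rx":0,"ry":0,"rz":0},{"grip":0,"x":0,"y":0,"z":12,"rx":0,"ry":0,"rz":0},{"grip":0,"x":0,"y":0,"z":8,"rx":0,"ry":0,"rz":0},{"grip":0,"x":0,"y":0,"z":5,"rx":0,"ry":0,"rz":0},{"grip":0,"x":0,"y":0,"z":0,"rx":0,"ry":0,"rz":0},{"grip":0,"x":0,"y":0,"z":0,"rx":0,"ry":0,"rz":0}]'
python3 - <<'E'
from h import *
from plant import read_camera
delta((.4273,.181,.217),79.5)
d=read_camera("scene");cv2.imwrite("pics/z17.png",cv2.resize(d["frame"][110:210,225:345,::-1],None,fx=5,fy=5))
E
```

```text
time: 13.17
eef_pos: [0.4277, 0.1819, 0.2224]
tcp_rot: [0.768, 0.64, 0.0, 0.0]
contact_force: [-0.7, -0.0, 0.3]
opening: 0.998
t 13.17 pos [0.4277 0.1819 0.2224] rot [ 0.05 -0.02  0.08] shift mm [-0.9 -0.2  5.4] F [-0.7  -0.01  0.28] op 0.998 q6 -1.21
```

View pics/z17.png

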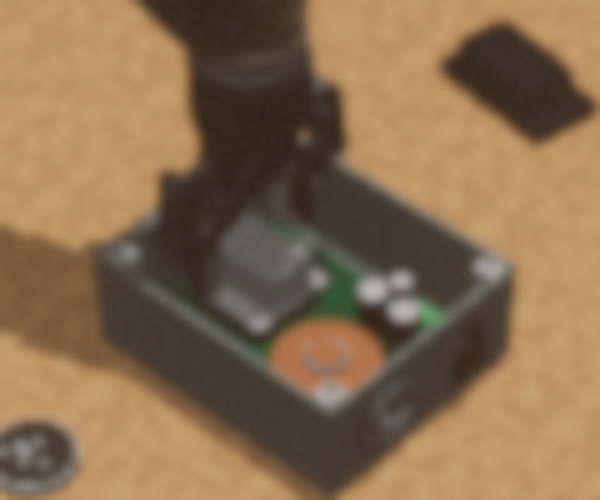

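```bash
python3 -m jog '[{"grip":0.2,"x":0,"y":0,"z":4,"rx":0,"ry":0,"rz":0},{"grip":0.35,"x":0,"y":0,"z":0,"rx":0,"ry":0,"rz":0},{"grip":0.45,"x":0,"y":0,"z":0,"rx":0,"ry":0,"rz":0},{"grip":0.5,"x":0,"y":0,"z":0,"rx":0,"ry":0,"rz":0},{"grip":0.53,"x":0,"y":0,"z":0,"rx":0,"ry":0,"rz":0},{"grip":0.55,"x":0,"y":0,"z":0,"rx":0,"ry":0,"rz":0},{"grip":0.56,"x":0,"y":0,"z":0,"rx":0,"ry":0,"rz":0},{"grip":0.57,"x":0,"y":0,"z":0,"rx":0,"ry":0,"rz":0}]' 20
python3 -c "
from h import *
delta((.4273,.181,.217),79.5)"
```

```text
time: 13.88
eef_pos: [0.4273, 0.1818, 0.2179]
tcp_rot: [0.768, 0.64, 0.0, 0.0]
contact_force: [0.6, -0.2, 0.0]
opening: 0.43
t 13.88 pos [0.4273 0.1818 0.2179] rot [ 0.   -0.    0.08] shift mm [-0.8  0.1  0.9] F [ 0.63 -0.17  0.04] op 0.43 q6 -1.21
```

```bash
python3 -m jog '[{"grip":0.58,"x":0,"y":0,"z":0,"rx":0,"ry":0,"rz":0},{"grip":0.6,"x":0,"y":0,"z":0,"rx":0,"ry":0,"rz":0},{"grip":0.62,"x":0,"y":0,"z":0,"rx":0,"ry":0,"rz":0},{"grip":0.7,"x":0,"y":0,"z":0,"rx":0,"ry":0,"rz":0},{"grip":0.8,"x":0,"y":0,"z":0,"rx":0,"ry":0,"rz":0},{"grip":0.8,"x":0,"y":0,"z":0,"rx":0,"ry":0,"rz":0}]' 20
python3 -c "
from h import *
delta((.4273,.181,.217),79.5)"
```

```text
time: 14.38
eef_pos: [0.4274, 0.1819, 0.2179]
tcp_rot: [0.768, 0.64, 0.0, 0.0]
contact_force: [-0.7, 0.0, 1.5]
opening: 0.415
t 14.38 pos [0.4274 0.1819 0.2179] rot [ 0.02 -0.    0.08] shift mm [-0.9  0.1  0.9] F [-0.74  0.04  1.5 ] op 0.415 q6 -1.21
```

```bash
python3 -m jog '[{"grip":1,"x":0,"y":0,"z":0,"rx":0,"ry":0,"rz":0},{"grip":1,"x":0,"y":0,"z":0,"rx":0,"ry":0,"rz":0},{"grip":1,"x":0,"y":0,"z":0,"rx":0,"ry":0,"rz":0},{"grip":1,"x":0,"y":0,"z":-1,"rx":0,"ry":0,"rz":0},{"grip":1,"x":0,"y":0,"z":-2,"rx":0,"ry":0,"rz":0},{"grip":1,"x":0,"y":0,"z":-2,"rx":0,"ry":0,"rz":0},{"grip":1,"x":0,"y":0,"z":0,"rx":0,"ry":0,"rz":0}]' 60
python3 -c "
from h import *
delta((.4273,.181,.217),79.5)"
```

```text
time: 14.97
eef_pos: [0.4272, 0.1818, 0.2229]
tcp_rot: [0.768, 0.64, -0.0, -0.0]
contact_force: [-0.5, -0.1, -1.0]
opening: 0.406
t 14.97 pos [0.4272 0.1818 0.2229] rot [-0.01  0.    0.08] shift mm [-0.8  0.3  5.9] F [-0.46 -0.06 -1.02] op 0.406 q6 -1.21
```

```bash
python3 -m jog '[{"grip":1,"x":0,"y":0,"z":-3,"rx":0,"ry":0,"rz":0},{"grip":1,"x":0,"y":0,"z":-4,"rx":0,"ry":0,"rz":0},{"grip":1,"x":0,"y":0,"z":-5,"rx":0,"ry":0,"rz":0},{"grip":1,"x":0,"y":0,"z":-6,"rx":0,"ry":0,"rz":0},{"grip":1,"x":0,"y":0,"z":-6,"rx":0,"ry":0,"rz":0},{"grip":1,"x":0,"y":0,"z":-4,"rx":0,"ry":0,"rz":0},{"grip":1,"x":0,"y":0,"z":0,"rx":0,"ry":0,"rz":0},{"grip":1,"x":0,"y":0,"z":0,"rx":0,"ry":0,"rz":0}]'
python3 - <<'E'
from h import *
from plant import read_camera
delta((.4273,.181,.217),79.5)
d=read_camera("scene");cv2.imwrite("pics/z18.png",cv2.resize(d["frame"][110:210,225:345,::-1],None,fx=5,fy=5))
E
```

```text
time: 15.63
eef_pos: [0.4274, 0.1818, 0.2513]
tcp_rot: [0.768, 0.64, 0.0, 0.0]
contact_force: [-0.1, 1.2, -1.2]
opening: 0.408
t 15.63 pos [0.4274 0.1818 0.2513] rot [ 0.06 -0.02  0.08] shift mm [-0.9  0.1 34.3] F [-0.12  1.24 -1.19] op 0.408 q6 -1.21
```

View pics/z18.png

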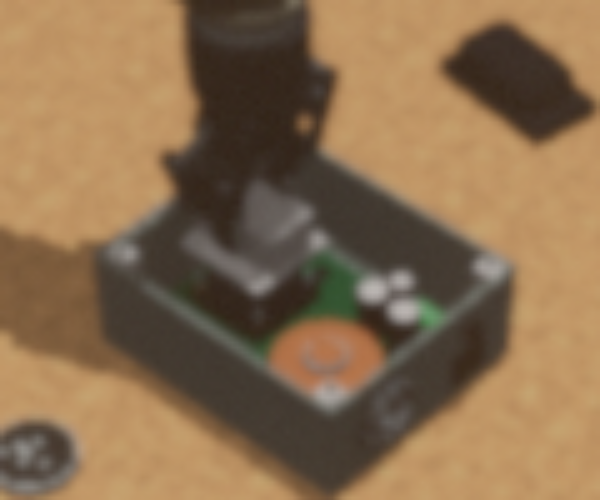

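The heat sink is off its pins and level, with the bare module visible below it. I raise it another 115 mm.

```bash
python3 -m jog '[{"grip":1,"x":0,"y":0,"z":-4,"rx":0,"ry":0,"rz":0},{"grip":1,"x":0,"y":0,"z":-7,"rx":0,"ry":0,"rz":0},{"grip":1,"x":0,"y":0,"z":-10,"rx":0,"ry":0,"rz":0},{"grip":1,"x":0,"y":0,"z":-12,"rx":0,"ry":0,"rz":0},{"grip":1,"x":0,"y":0,"z":-12,"rx":0,"ry":0,"rz":0},{"grip":1,"x":0,"y":0,"z":-12,"rx":0,"ry":0,"rz":0},{"grip":1,"x":0,"y":0,"z":-12,"rx":0,"ry":0,"rz":0},{"grip":1,"x":0,"y":0,"z":-12,"rx":0,"ry":0,"rz":0}]'
python3 -m jog '[{"grip":1,"x":0,"y":0,"z":-12,"rx":0,"ry":0,"rz":0},{"grip":1,"x":0,"y":0,"z":-10,"rx":0,"ry":0,"rz":0},{"grip":1,"x":0,"y":0,"z":-7,"rx":0,"ry":0,"rz":0},{"grip":1,"x":0,"y":0,"z":-4,"rx":0,"ry":0,"rz":0},{"grip":1,"x":0,"y":0,"z":-1,"rx":0,"ry":0,"rz":0},{"grip":1,"x":0,"y":0,"z":0,"rx":0,"ry":0,"rz":0},{"grip":1,"x":0,"y":0,"z":0,"rx":0,"ry":0,"rz":0},{"grip":1,"x":0,"y":0,"z":0,"rx":0,"ry":0,"rz":0}]'
python3 -m jog '[{"grip":1,"x":0,"y":0,"z":0,"rx":0,"ry":0,"rz":0},{"grip":1,"x":0,"y":0,"z":0,"rx":0,"ry":0,"rz":0},{"grip":1,"x":0,"y":0,"z":0,"rx":0,"ry":0,"rz":0},{"grip":1,"x":0,"y":0,"z":0,"rx":0,"ry":0,"rz":0}]'
python3 - <<'E'
from h import *
from plant import read_camera,get_state
delta((.4273,.181,.217),79.5); print(abs(get_state()["dq"]).max())
d=read_camera("scene");cv2.imwrite("pics/z19.png",cv2.resize(d["frame"][60:320,130:360,::-1],None,fx=2.3,fy=2.3))
d=read_camera("top");cv2.imwrite("pics/z20.png",d["frame"][:,:,::-1])
f=d["frame"].astype(int); m=((f.min(2)>90)&(f.max(2)-f.min(2)<40)).astype(np.uint8); m[:, :322]=0; m[:,393:]=0; m[:195]=0; m[276:]=0
P=np.array([cast(d,p[::-1].astype(float),.006)[:2]*1000 for p in np.argwhere(m)],np.float32); print("cover",cv2.minAreaRect(P))
E
```

```text
time: 16.35
eef_pos: [0.4273, 0.1818, 0.3334]
tcp_rot: [0.768, 0.64, 0.0, 0.0]
contact_force: [-0.0, -1.0, -1.7]
opening: 0.406
time: 17.02
eef_pos: [0.4271, 0.1818, 0.365]
tcp_rot: [0.768, 0.64, -0.001, -0.0]
contact_force: [-0.4, 0.5, -1.3]
opening: 0.409
time: 17.35
eef_pos: [0.4273, 0.1818, 0.3656]
tcp_rot: [0.768, 0.64, -0.0, -0.0]
contact_force: [0.0, -0.2, -1.9]
opening: 0.411
t 17.35 pos [0.4273 0.1818 0.3656] rot [-0.02  0.01  0.08] shift mm [ -0.8   0.2 148.6] F [ 0.04 -0.2  -1.87] op 0.411 q6 -1.21
0.00192888676781285
cover ((500.56622314453125, -226.4173126220703), (170.6114959716797, 197.45716857910156), 89.9622802734375)
```

View pics/z19.png

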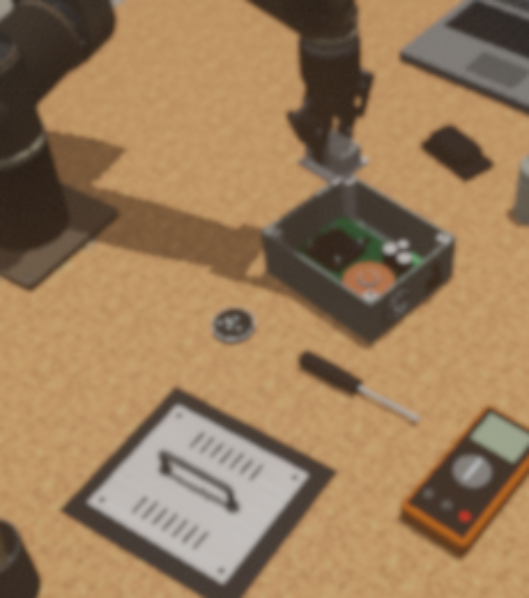

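View pics/z20.png

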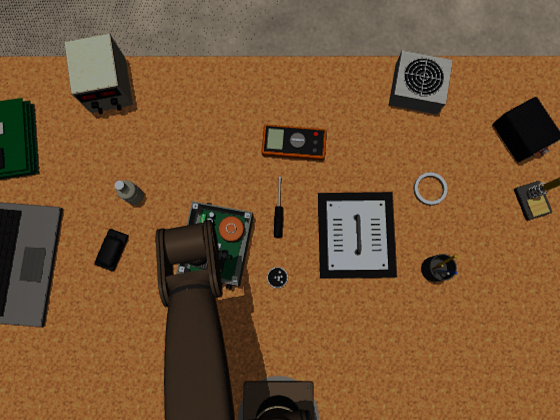

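```bash
python3 -c "
from plant import sign_off
print(sign_off())"
```

```text
the job is handed in; nothing more can be done
None
```

I lifted the cover off its pins by the handle and laid it flat on the mat, handle up and released. I then lifted the heat sink straight up off its pins and handed in at about 17.4 s of the 64 s allowed, still holding it over the open case. `sign_off()` gave no verdict, so the results below are from my own checks.

- **Cover:** a fit in the last top view puts its centre at about (0.501, -0.226) m, within 2 mm of the mat's centre. The fitted size was 197 x 171 mm against the real 200 x 170 mm. It looked flat in both views. After release, the force on the tool fell to about zero.
- **Heat sink:** it was gripped at about 35 mm opening with a 60 N grip command. The tool was within 0.1° of vertical and the joint speeds were near zero. From the lift distance, its underside is about 183 mm above the bench, 98 mm above the rim. It is about 45 mm from the case's middle.
- **Other things:** none looked moved when I compared the first and last top views. I did not measure their positions.
- **Disagreements:** the position estimates from the two cameras differed by up to about 4 mm. The final wrist reading was 1.9 N, against the roughly 1.3 N weight of the heat sink; readings while it hung free ranged from 1.2 to 1.9 N. No check failed.

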